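# Dock and stack the sample cases on the lab shaker

## Task

Load the shaker with the three white sample cases, largest at the bottom. The large one stands hemmed in between the rack's dividers, so lift it out by its ends, set it down on the bench and let go, take it again by its sides, tip one end of its foot plate under the shaker's overhanging ledge and level it down until it lies flat in the recess; then put the medium case centred and square on top of it, and the small case centred and square on the medium one. Set each case down gently rather than dropping it, and leave the other things on the bench where they are.

Things in the scene. Friction and masses are not known exactly. Their poses are not given: they have to be found in the camera images.
- large_case: white lidded case on an aluminium foot plate, starting upright in one of the rack's bays. Foot plate 100 mm (x) x 68 mm (y) x 6 mm thick; centred on it the case body, 62 mm (x) x 58 mm (y) x 28 mm high; the flat top is 34 mm above the origin. The plate juts out 19 mm at each end, 5 mm at each side. Same either way round; 0.2 to 0.4 kg. Origin: centre of its underside; z up
- medium_case: white lidded case, plain box 46 mm (x) x 42 mm (y) x 30 mm high with a flat top, on the bench; 0.1 to 0.2 kg. Origin: centre of its underside; z up
- small_case: white lidded case, plain box 32 mm (x) x 28 mm (y) x 26 mm high, on the bench; about 0.05 to 0.1 kg. Origin: centre of its underside; z up
- nest (a point): centre of the floor of the fixed shaker's recess, 30 mm above the bench; +x points to the ledge, z up. Recess 104 mm (x) x 74 mm (y), with an end wall at x = +52 mm under the ledge. Above the floor, the wall at the open end (-x) is 10 mm high, the two side walls 5 mm high; all are 8 mm thick. The foot plate cannot go in level: tip it about 0.18 rad, ledge end low
- ledge (a point): middle of the lower front edge of the ledge over the recess, same axes as the nest: at nest x = +43 mm, 10.5 mm above the recess floor. The ledge overhangs the recess by 9 mm. It is the edge of the shaker's housing: top 36 mm above the floor out to nest x = 123 mm, 66 mm beyond; 130 mm wide. Between housing and a docked case body remains a 12 mm gap, too narrow for a finger
- rack: fixed aluminium rack, two bays side by side along its y (centres at y = +-40 mm), 74 mm wide, open at both ends (+-x). Floor 112 mm (x) x 166 mm (y), 10 mm thick; three dividers 6 mm thick, parallel to x, at y = -80, 0, +80 mm, tops 46 mm above the bench. No room for fingers between dividers and case. Origin: centre of its underside, z up
- carton: cardboard carton 85 x 52 x 36 mm, lying in the rack's other bay; a bystander. Origin: centre of its underside
- jar: round amber jar with a white cap, 42 mm across, 52 mm high, standing in a row with the medium and the small case; a bystander. Origin: centre of its underside
- tub_a: white lidded sample tub, 60 mm across at the lid, 53 mm high, standing near the robot; a bystander. The bench to the right of it (-y, for 150 mm), on the robot side of the row of cases and jar, is clear. Origin: centre of its underside
- tub_b: white lidded sample tub like tub_a, at the far side of the bench; a bystander
- wash_bottle: white wash bottle 62 mm across, 200 mm high, at the far side of the bench; a bystander. Origin: centre of its underside
- syringe: clear syringe lying at the far right of the bench, about 150 mm long, 14 mm thick; a bystander. Origin: underside, middle of the barrel
Mind the look-alikes: they are no part of the job. What is shaped like the medium_case but green, purple or yellow is not meant.

How it is judged:
By the outcome, as a careful person would: the job done as asked, in the order asked, and still so for the second after the job is handed in, with the robot touching nothing.
It also fails if it takes over 72 s, if anything falls off the work surface, if the arm or the gripper's body presses on something with over 40 N, if the wrist force passes 120 N, or if a joint passes its speed limit or range.

## Robot

A 6-joint arm with a two-finger parallel gripper is mounted at the origin on the work surface. World frame = base frame: x ahead of the robot, y to its left, z up, the work surface at z = 0. Lengths are in m, angles in rad, forces in N, time in s.
With the tool pointing down it reaches from about 0.425 to 0.95 m from the base axis. Payload 14.7 kg.
Tool frame: the origin (TCP) lies midway between the tips of the shut fingers; the grasp point (between the pads) lies 19 mm behind it; z points along the fingers, y is the line along which they close (so a half turn about z gives the same grasp; the last joint's range is limited). The gripper opens to 85 mm and grips with 20 to 120 N. Pads are 22 mm wide; open, the fingers measure 114 mm over their backs; the gripper's body (76 mm by 85 mm) begins 54 mm behind the grasp point. The pads swing forward as they close: fully open they stand 13 mm farther back than shut.
Start: joints at [-1.17, 0.48, 1.596, -0, 1.065, -0.047], TCP at [0.281, -0.586, 0.231] pointing down, gripper open.
Joint ranges: [-2.75, 2.75], [-0.82, 2.05], [0.23, 2.67], [-1.56, 4.7], [0.09, 2.69], [-2.92, 2.92]. Speed limits (rad/s): [1.89, 1.89, 2.39, 3.01, 3.01, 3.01].

## Interface

Orientations are given as [roll, pitch, yaw] about the fixed x, y, z axes, in that order (R = Rz(yaw) Ry(pitch) Rx(roll)).
In Python, from cell import observe, grab_frame, sign_off gives the robot as it stands. The module is installed in compiled form; this text tells all that it offers.
- The arm moves only by the tool step_arm, never from a script. Its argument "moves" is text: rows parted by semicolons, each of 6 numbers parted by spaces: the shift along the world's x, y, z in m, then the turn, a rotation vector about the world's x, y, z in rad. A call has 1 to 8 rows; each row shifts and turns the commanded pose from where the row before left it; what a row does not reach is not made up. A row lasts 1/10 s, in which the tool goes at most 50 mm and 8.59 degrees, less where a joint would pass 70% of its speed; a pose out of reach is approached as far as the arm can. A call is refused whole if a number of a shift passes 0.05 or a number of a turn 0.15, either way. A call with a gripper value outside its range is refused whole. "fingers" is the closure, from 0 (fully open) to 1 (shut), set as the call begins (left out, the last holds). The fingers move at their own pace and stop on an object; "force" is the grip in N (left out, the last holds). Time passes only in rows, so rows that do not move let the fingers close. It gives the time, the measured TCP pose, the force, the opening and the grip force at its end, in the units of the state.
- observe(): the state, without advancing time (a new reading comes with each control period).
- grab_frame(name): name is "side" or "top" or "wrist"; returns a dict with "pixels" (480x640x3 uint8, red, green, blue), "K" (3x3 intrinsics, pixels), "dist" ([k1, k2, p1, p2, k3] as OpenCV has them; the pictures are not rectified), "extrinsics" (4x4, takes a point from world to camera coordinates). Camera axes: x right, y down, z forward; pixel columns grow to the right and rows downward; lengths in m; the calibration is good to about 2 mm. A picture is of the moment at which its call begins. There is no depth.
- sign_off(): hands the job in; it is judged then, once.
The state is a dict: "clock": time; "qpos": joint angles; "qvel": joint speeds; "effort": joint torques, N m; "tcp_pos": TCP position; "tcp_rot": TCP orientation; "contact_force": force on the tool from outside, world axes, zero at the start; "ft_torque": the same for the moment, N m; "finger_gap": finger opening in m; "grasp_force": force on a finger pad.
Only numpy, scipy, OpenCV 4.12 (cv2) and the standard library are available. Lean on these libraries where they do the work, as an engineer would, in place of code of your own. Each camera call takes 0.05 s, during which the arm holds its last target. There are 200 camera calls.

## Working session

There is one attempt and no reset: what is moved stays moved. The work goes in short steps, Python scripts to look and compute and a tool call to move; the robot and the scene stay as the last step left them, time stands still between calls to the robot, and variables do not carry over. Pictures are saved under pics/ and viewed, at most 10 in all, crops included, and the job is handed in when it is done.

Besides the shell and the picture viewer there is one more tool, called after "Emit:" as name(argument=value, ...) on one line, values as JSON. step_arm: Moves the arm, as the interface text tells. Its arguments: {"type":"object","properties":{"moves":{"type":"string"},"fingers":{"type":"number"},"force":{"type":"number"}},"required":["moves"]}

```bash
mkdir -p pics
cat > h.py <<'E'
import numpy as np, cv2, pickle
from cell import observe, grab_frame, sign_off
def grab(n,tag):
    f=grab_frame(n); cv2.imwrite(f'pics/{tag}.png',f['pixels'][:,:,::-1]); pickle.dump(f,open(f'pics/{tag}.pkl','wb')); return f
def load(tag): return pickle.load(open(f'pics/{tag}.pkl','rb'))
def ray(f,uv):
    p=cv2.undistortPoints(np.array(uv,float).reshape(-1,1,2),f['K'],np.array(f['dist']))[:,0]
    E=np.array(f['extrinsics']);R=E[:3,:3];c=-R.T@E[:3,3]
    d=np.c_[p,np.ones(len(p))]@R; return c,d
def plane(f,uv,z):
    c,d=ray(f,uv); return c+d*((z-c[2])/d[:,2])[:,None]
def tri(f1,uv1,f2,uv2):
    c1,d1=ray(f1,uv1);c2,d2=ray(f2,uv2);o=[]
    for a,b in zip(d1,d2):
        s=np.linalg.lstsq(np.c_[a,-b],c2-c1,rcond=None)[0]
        p,q=c1+a*s[0],c2+b*s[1]; o.append(np.r_[(p+q)/2,np.linalg.norm(p-q)])
    return np.array(o)
def proj(f,P):
    E=np.array(f['extrinsics']); return cv2.projectPoints(np.array(P,float).reshape(-1,1,3),cv2.Rodrigues(E[:3,:3])[0],E[:3,3],f['K'],np.array(f['dist']))[0][:,0]
E
python3 - <<'E'
from h import *
np.set_printoptions(precision=3,suppress=True)
for n in('top','side'):
    f=grab(n,n+'0'); E=np.array(f['extrinsics']); print(n,f['K'][0],-E[:3,:3].T@E[:3,3],E[2,:3])
o=observe();print(o)
E
```

```text
top [613.975   0.    324.249] [0.514 0.016 1.348] [ 0.101 -0.006 -0.995]
side [558.852   0.    324.705] [0.241 0.527 0.818] [ 0.371 -0.519 -0.77 ]
{'clock': 0.1, 'qpos': array([-1.17 ,  0.481,  1.597,  0.   ,  1.065, -0.047]), 'qvel': array([ 0.001, -0.001, -0.002, -0.002,  0.001, -0.001]), 'effort': array([  0.001, -95.226, -43.104,  -0.   ,   0.005,  -0.   ]), 'tcp_pos': array([ 0.281, -0.586,  0.231]), 'tcp_rot': array([-3.141, -0.   ,  0.448]), 'contact_force': array([-0.279, -0.459,  0.374]), 'ft_torque': array([ 0.025,  0.032, -0.015]), 'grasp_force': 0.0, 'finger_gap': 0.08551226627900006}
```

View pics/top0.png

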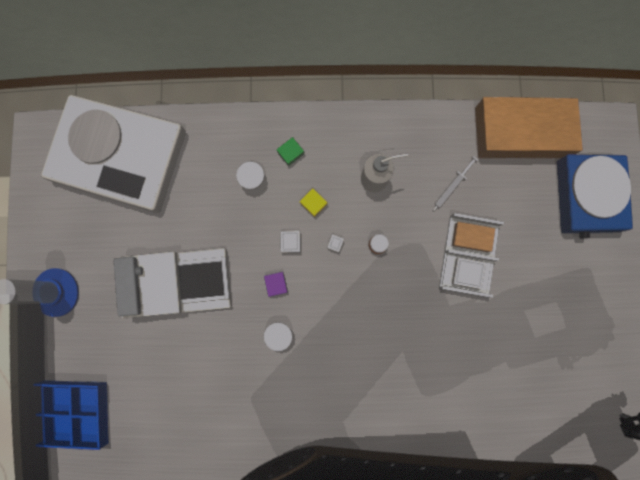

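View pics/side0.png

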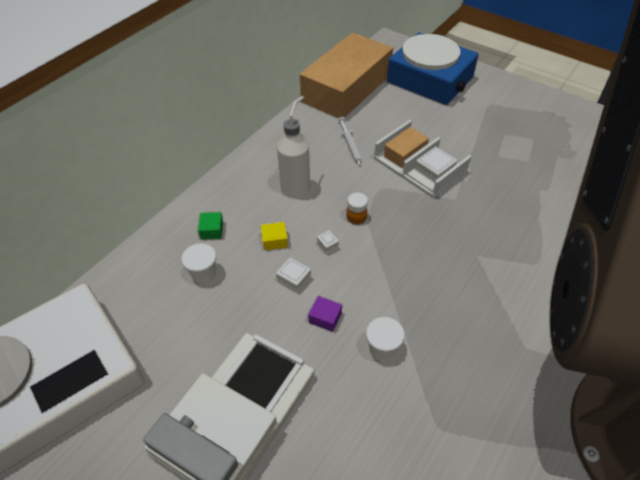

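Candidates (top view):
- Large case: white case in the rack at (468,273).
- Medium case: white box at (290,241).
- Small case: white box at (336,243).
- Look-alikes: green (291,151), yellow (313,202), purple (276,284), tubs (250,175) and (278,337), jar (379,243).
- Shaker: recess at (204,281), ledge on its left side, so nest +x is about world +y.

I'll check these in one close crop mosaic.

Run:
```python
from h import *
t=load('top0')['pixels'][:,:,::-1];s=load('side0')['pixels'][:,:,::-1]
def c(im,x,y,w,h,k): return cv2.resize(im[y:y+h,x:x+w],None,fx=k,fy=k,interpolation=cv2.INTER_CUBIC)
a=[c(t,435,205,80,60+40,3),c(t,265,205,90,100,3) ,c(t,105,235,90+45,100,2.0)]
b=[c(s,370,115,105,85,2.5),c(s,265,220,85,85,2.5),c(s,140,325,180,155,1.4)]
def row(l):
    H=300; return np.hstack([cv2.copyMakeBorder(i,0,H-i.shape[0],0,0,cv2.BORDER_CONSTANT) for i in l])
r=[row(a),row(b)];W=max(i.shape[1] for i in r);print([i.shape for i in r])
m=np.vstack([cv2.copyMakeBorder(i,0,0,0,W-i.shape[1],cv2.BORDER_CONSTANT) for i in r]);cv2.imwrite('pics/mos1.png',m)
```

```text
[(300, 780, 3), (300, 726, 3)]
```

View pics/mos1.png

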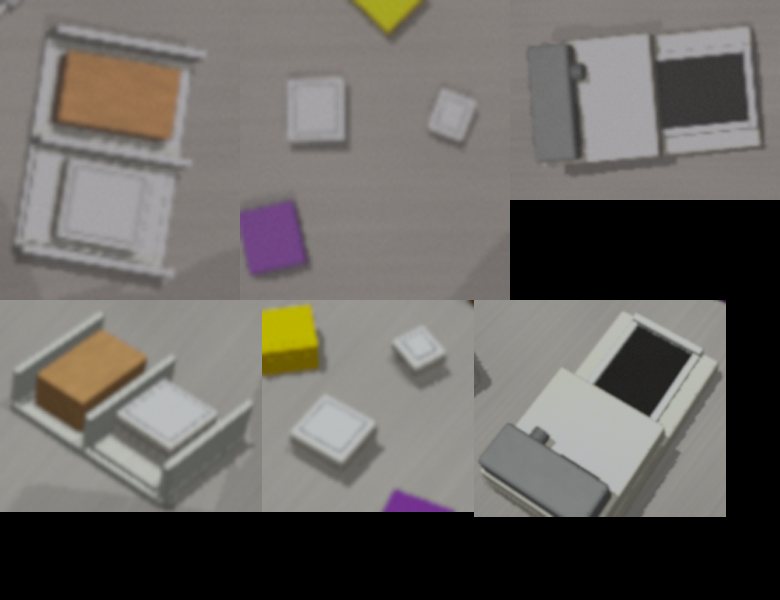

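The crops show that the white body in the rack's lower bay (468,272) is the large case. The white boxes at (290,242) and (336,243) are the medium and small cases. The dark recess is at (202,280), with the housing to its left. I'll triangulate these roughly.

Run:
```python
from h import *
np.set_printoptions(precision=4,suppress=True)
T,S=load('top0'),load('side0')
print('L,M,S,dark',tri(T,[(469.7,272.3),(290.3,241.7),(336.3,243),(202,280)],S,[(437.2,160.6),(293.8,271.2),(327.8,239.2),(262.1,370)]))
q=lambda l,ox,oy,px,k:[(ox+(a-px)/k,oy+b/k) for a,b in l]
d=plane(T,q([(658,57),(745,53),(748,122),(660,128)],105,235,510,2),.03);print('dark corners',d)
e=plane(T,q([(48,32),(204,55),(40,140),(188,162),(20,245),(172,272)],435,205,0,3),.046);print('divider tops',e)
for (x,y,w,h,z,n) in[(270,222,40,40,.03,'M'),(322,230,30,28,.026,'S')]:
    g=T['pixels'][y:y+h,x:x+w].astype(np.uint8);m=(g.min(2)>165).astype(np.uint8)
    c=max(cv2.findContours(m,0,1)[0],key=cv2.contourArea);b=cv2.boxPoints(cv2.minAreaRect(c))+[x,y]
    P=plane(T,b,z);print(n,P[:,:2],P.mean(0),np.linalg.norm(P[1]-P[0]),np.linalg.norm(P[2]-P[1]))
```

```text
L,M,S,dark [[ 0.5512 -0.3053  0.0368  0.0022]
 [ 0.6266  0.0815  0.0241  0.0005]
 [ 0.6229 -0.0181  0.0169  0.0009]
 [ 0.5447  0.2692  0.0456  0.0026]]
dark corners [[0.5824 0.3236 0.03  ]
 [0.5855 0.2281 0.03  ]
 [0.5112 0.2253 0.03  ]
 [0.5056 0.3214 0.03  ]]
divider tops [[ 0.6748 -0.2662  0.046 ]
 [ 0.6564 -0.3809  0.046 ]
 [ 0.5972 -0.2574  0.046 ]
 [ 0.5792 -0.3655  0.046 ]
 [ 0.5227 -0.2405  0.046 ]
 [ 0.5006 -0.3507  0.046 ]]Traceback (most recent call last):
  File "<stdin>", line 10, in <module>
ValueError: max() iterable argument is empty
```

Emit:
step_arm(moves="0.034 0.035 0.002 0 0 -0.0775; 0.034 0.035 0.002 0 0 -0.0775; 0.034 0.035 0.002 0 0 -0.0775; 0.034 0.035 0.002 0 0 -0.0775; 0.034 0.035 0.002 0 0 -0.0775; 0.034 0.035 0.002 0 0 -0.0775; 0.034 0.035 0.002 0 0 -0.0775; 0.034 0.035 0.002 0 0 -0.0775", fingers=0)

```text
clock: 0.9
tcp_pos: [0.5545, -0.3041, 0.2472]
tcp_rot: [-3.141, 0.0, -0.175]
contact_force: [0.6, -0.8, 0.2]
finger_gap: 0.0859
grasp_force: 0.0
```

Emit:
step_arm(moves="0 0 0 0 0 0; 0 0 0 0 0 0")

```text
clock: 1.1
tcp_pos: [0.5539, -0.3048, 0.2469]
tcp_rot: [-3.142, 0.001, -0.169]
contact_force: [-0.8, -1.2, -0.5]
finger_gap: 0.0855
grasp_force: 0.0
```

Run:
```python
from h import *
np.set_printoptions(precision=4,suppress=True)
f=grab('wrist','w1'); E=np.array(f['extrinsics']); print(f['K'][0],f['K'][1],-E[:3,:3].T@E[:3,3],E[:3,:3]);o=observe();print(o['tcp_pos'],o['tcp_rot'],o['contact_force'])
```

```text
[396.8087   0.     324.8197] [  0.     396.8087 237.8979] [ 0.6255 -0.3165  0.39  ] [[-0.1688 -0.9857 -0.0006]
 [-0.9437  0.1614  0.2888]
 [-0.2845  0.0493 -0.9574]]
[ 0.5532 -0.3057  0.2469] [-3.1416  0.0008 -0.1705] [-0.3568 -0.4489 -1.1212]
```

View pics/w1.png

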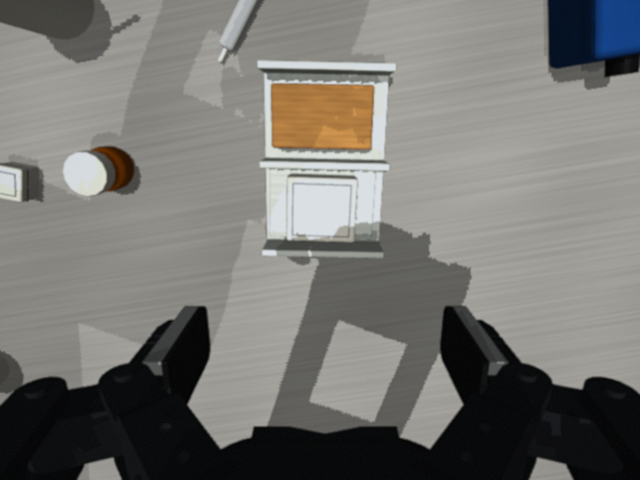

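The wrist view shows the case top at about (288–356, 177–240), in the bay between the dividers at rows ~165 and ~245, nearly square to the gripper. I'll refine with a zoomed crop while computing.

Run:
```python
from h import *
np.set_printoptions(precision=4,suppress=True)
f=load('w1')
P=plane(f,[(288,177),(356,177),(354,240),(290,240)],.044);print(P,P.mean(0),np.linalg.norm(np.diff(P,axis=0),axis=1))
D=plane(f,[(258,64),(395,67),(260,161),(388,164)],.046);print(D,np.linalg.norm(D[2]-D[0]),np.arctan2(D[0::2]-D[1::2],1)[:,:2], [(D[0]-D[1])[:2],(D[2]-D[3])[:2]])
c=f['pixels'][150:265,250:400,::-1];cv2.imwrite('pics/c1.png',cv2.resize(c,None,fx=5,fy=5,interpolation=cv2.INTER_CUBIC))
```

```text
[[ 0.5827 -0.2764  0.044 ]
 [ 0.5727 -0.3348  0.044 ]
 [ 0.5163 -0.3246  0.044 ]
 [ 0.5261 -0.2671  0.044 ]] [ 0.5495 -0.3007  0.044 ] [0.0592 0.0574 0.0584]
[[ 0.6763 -0.2705  0.046 ]
 [ 0.6555 -0.3788  0.046 ]
 [ 0.6005 -0.2557  0.046 ]
 [ 0.5795 -0.3635  0.046 ]] 0.07721857556111414 [[0.0208 0.1079]
 [0.021  0.1074]] [array([0.0208, 0.1083]), array([0.021 , 0.1078])]
```

View pics/c1.png

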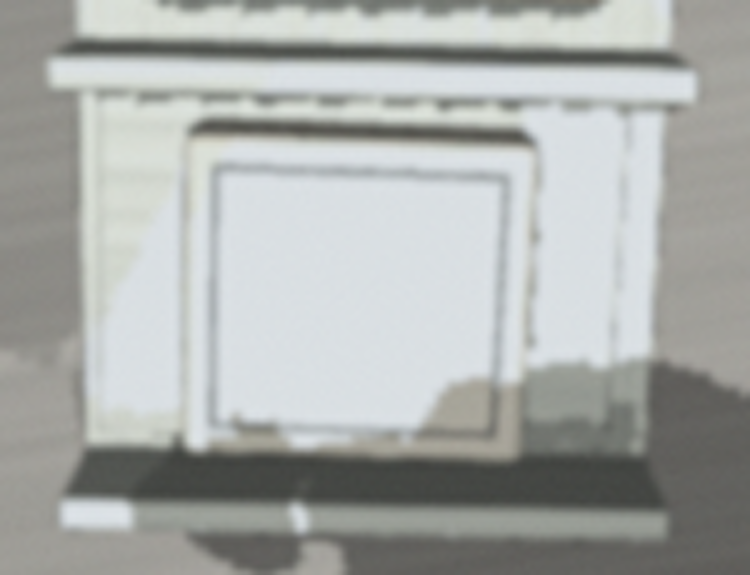

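Run:
```python
from h import *
np.set_printoptions(precision=4,suppress=True)
f=load('w1');T=load('top0')
P=plane(f,[(288,176.3),(357,178),(353.7,241.6),(287,240.3)],.044);print(P,P.mean(0),np.linalg.norm(np.diff(P,axis=0),axis=1))
for a,b in((0,1),(3,2)): d=P[a]-P[b];print(np.arctan2(d[0],d[1]))
D=tri(f,[(258,64),(395,67),(260,161),(388,164)],T,[(435+48/3,205+31/3),(435+204/3,205+54/3),(435+38/3,205+138/3),(435+188/3,205+160/3)]);print(D)
```

```text
[[ 0.5833 -0.2766  0.044 ]
 [ 0.5717 -0.3356  0.044 ]
 [ 0.5148 -0.3241  0.044 ]
 [ 0.5263 -0.2643  0.044 ]] [ 0.549  -0.3001  0.044 ] [0.0601 0.0581 0.0609]
0.1941912314758875
0.1898215146620396
[[ 0.6775 -0.2689  0.0341  0.001 ]
 [ 0.6544 -0.3752  0.0652  0.0012]
 [ 0.5996 -0.2559  0.0453  0.0019]
 [ 0.5804 -0.3626  0.055   0.0008]]
```

Emit:
step_arm(moves="-0.0045 0.0055 -0.04 0 0 -0.022; 0 0 -0.04 0 0 0; 0 0 -0.04 0 0 0; 0 0 -0.04 0 0 0; 0 0 -0.03 0 0 0; 0 0 -0.02 0 0 0; 0 0 -0.01 0 0 0; 0 0 0 0 0 0")

```text
clock: 1.95
tcp_pos: [0.5476, -0.301, 0.0262]
tcp_rot: [-3.141, 0.002, -0.195]
contact_force: [-0.6, -0.7, -0.3]
finger_gap: 0.0853
grasp_force: 0.0
```

Emit:
step_arm(moves="0 0 -0.008 0 0 0; 0 0 -0.004 0 0 0; 0 0 0 0 0 0")

```text
clock: 2.25
tcp_pos: [0.549, -0.3005, 0.0155]
tcp_rot: [3.141, -0.0, -0.194]
contact_force: [-0.2, 0.2, 0.5]
finger_gap: 0.0852
grasp_force: 0.0
```

Emit:
step_arm(moves="0 0 0 0 0 0; 0 0 0 0 0 0; 0 0 0 0 0 0; 0 0 0 0 0 0; 0 0 0 0 0 0; 0 0 0 0 0 0", fingers=1, force=50)

```text
clock: 2.85
tcp_pos: [0.5493, -0.3005, 0.016]
tcp_rot: [3.141, -0.001, -0.194]
contact_force: [-1.9, 1.1, 5.7]
finger_gap: 0.0609
grasp_force: 54.7
```

Emit:
step_arm(moves="0 0 0.005 0 0 0; 0 0 0.01 0 0 0; 0 0 0.015 0 0 0; 0 0 0.02 0 0 0; 0 0 0.025 0 0 0; 0 0 0.03 0 0 0; 0 0 0.03 0 0 0; 0 0 0.015 0 0 0")

```text
clock: 3.65
tcp_pos: [0.55, -0.301, 0.1691]
tcp_rot: [3.14, -0.004, -0.194]
contact_force: [0.7, -0.1, -1.2]
finger_gap: 0.0609
grasp_force: 55.1
```

Emit:
step_arm(moves="-0.01 0.034 -0.005 0 0 0.03; -0.01 0.034 -0.005 0 0 0.03; -0.01 0.034 -0.005 0 0 0.03; -0.01 0.034 -0.005 0 0 0.03; -0.01 0.034 -0.005 0 0 0.03; -0.01 0.034 -0.005 0 0 0.03; -0.01 0.034 -0.005 0 0 0.03; -0.01 0.033 -0.005 0 0 0.03")

```text
clock: 4.45
tcp_pos: [0.4683, -0.0281, 0.1254]
tcp_rot: [3.142, -0.0, 0.047]
contact_force: [1.4, 1.1, -2.6]
finger_gap: 0.0609
grasp_force: 55.1
```

Emit:
step_arm(moves="0 0 -0.03 0 0 0; 0 0 -0.03 0 0 0; 0 0 -0.025 0 0 0; 0 0 -0.015 0 0 0; 0 0 -0.01 0 0 0; 0 0 0 0 0 0")

```text
clock: 5.05
tcp_pos: [0.4684, -0.0293, 0.0146]
tcp_rot: [-3.141, 0.002, 0.046]
contact_force: [0.4, 0.8, -2.9]
finger_gap: 0.061
grasp_force: 55.0
```

Run:
```python
from h import *
np.set_printoptions(precision=4,suppress=True)
a=grab('side','s2');g=grab('wrist','w2')
T=load('top0');S=load('side0');print('tub',tri(T,[(278,337)],S,[(385,331)]))
m=np.hstack([cv2.resize(a['pixels'][180:480,260:640],(400,316)),cv2.resize(g['pixels'],(400,300))[:300] if 0 else cv2.copyMakeBorder(cv2.resize(g['pixels'],(400,300)),0,16,0,0,0)]);cv2.imwrite('pics/m2.png',m[:,:,::-1])
```

```text
tub [[0.4245 0.1087 0.0542 0.0013]]
```

View pics/m2.png

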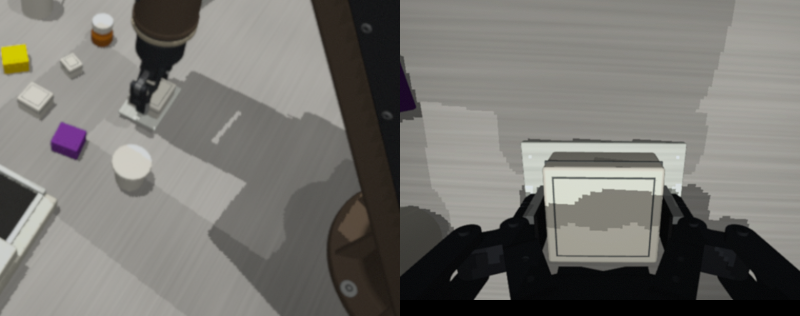

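The case is held squarely and level just above the bench, clear of tub and purple box. Lowering.

Emit:
step_arm(moves="0 0 -0.004 0 0 0; 0 0 -0.002 0 0 0; 0 0 -0.0015 0 0 0; 0 0 -0.001 0 0 0; 0 0 0 0 0 0")

```text
clock: 5.65
tcp_pos: [0.4689, -0.0294, 0.0068]
tcp_rot: [-3.142, 0.0, 0.046]
contact_force: [-0.2, 0.0, -2.7]
finger_gap: 0.0609
grasp_force: 55.1
```

Emit:
step_arm(moves="0 0 -0.001 0 0 0; 0 0 -0.0005 0 0 0; 0 0 0 0 0 0")

```text
clock: 5.95
tcp_pos: [0.469, -0.0294, 0.0059]
tcp_rot: [3.142, -0.0, 0.046]
contact_force: [-3.1, 0.3, 17.9]
finger_gap: 0.0609
grasp_force: 57.6
```

Emit:
step_arm(moves="0 0 0.0005 0 0 0; 0 0 0 0 0 0; 0 0 0 0 0 0; 0 0 0 0 0 0", fingers=0)

```text
clock: 6.35
tcp_pos: [0.469, -0.0294, 0.0057]
tcp_rot: [-3.142, 0.0, 0.046]
contact_force: [-0.8, -0.4, 0.7]
finger_gap: 0.0855
grasp_force: 0.0
```

Emit:
step_arm(moves="0 0 0.02 0 0 0; 0 0 0.03 0 0 0; 0 0 0.04 0 0 0; 0 0 0.04 0 0 0; 0 0 0 0 0 0; 0 0 0 0 0 0")

```text
clock: 6.95
tcp_pos: [0.4695, -0.0295, 0.1366]
tcp_rot: [3.141, -0.002, 0.046]
contact_force: [-1.1, 0.8, 0.6]
finger_gap: 0.0851
grasp_force: 0.0
```

Run:
```python
from h import *
g=grab('wrist','w3');print(observe()['tcp_pos'],observe()['finger_gap'])
cv2.imwrite('pics/w3c.png',cv2.resize(g['pixels'][120:420,120:520,::-1],None,fx=2,fy=2))
```

```text
[ 0.46880323 -0.02935409  0.1356646 ] 0.08538762179343812
```

View pics/w3c.png

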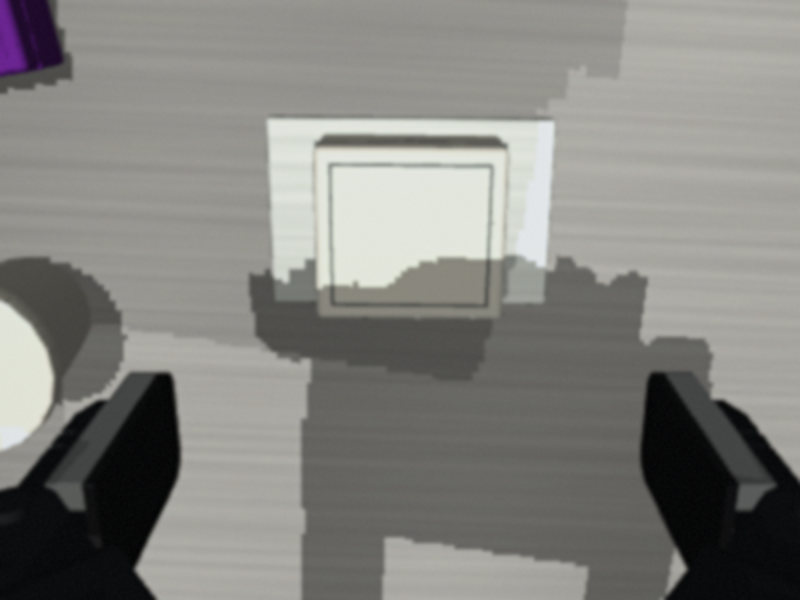

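The case stands on the bench with its top corners at crop (315,143), (508,145), (499,318), (318,316).

Run:
```python
from h import *
np.set_printoptions(precision=4,suppress=True)
f=load('w3')
P=plane(f,np.array([(315,144),(508,146),(499,318),(318,316)])/2+120,.034);print(P,P.mean(0),np.linalg.norm(np.diff(P,axis=0),axis=1))
Q=plane(f,np.array([(268,118),(552,121)])/2+120,.006);print(Q,Q.mean(0))
for a,b in((P[0],P[1]),(P[3],P[2]),Q): d=a-b;print(np.arctan2(d[0],d[1]))
```

```text
[[ 0.497   0.0022  0.034 ]
 [ 0.4991 -0.0581  0.034 ]
 [ 0.4412 -0.0598  0.034 ]
 [ 0.4391  0.0006  0.034 ]] [ 0.4691 -0.0288  0.034 ] [0.0604 0.058  0.0604]
[[ 0.5003  0.0217  0.006 ]
 [ 0.5037 -0.0764  0.006 ]] [ 0.502  -0.0273  0.006 ]
-0.034995797457459094
-0.03353868409298454
-0.034878042775602316
```

Emit:
step_arm(moves="0 0 0 0 0 0.149; 0 0 0 0 0 0.149; 0 0 0 0 0 0.149; 0 0 0 0 0 0.149; 0 0 0 0 0 0.149; 0 0 0 0 0 0.149; 0 0 0 0 0 0.149; 0 0 0 0 0 0.149")

```text
clock: 7.8
tcp_pos: [0.468, -0.0293, 0.1343]
tcp_rot: [-3.139, 0.001, 1.244]
contact_force: [0.8, -0.1, 0.7]
finger_gap: 0.0853
grasp_force: 0.0
```

Emit:
step_arm(moves="0 0 -0.03 0 0 0.124; 0 0 -0.03 0 0 0.124; 0 0 -0.03 0 0 0.124; 0 0 -0.02 0 0 0; 0 0 -0.01 0 0 0; 0 0 -0.005 0 0 0; 0 0 0 0 0 0")

```text
clock: 8.5
tcp_pos: [0.4685, -0.0293, 0.0103]
tcp_rot: [-3.14, -0.0, 1.609]
contact_force: [-0.5, 0.6, -0.2]
finger_gap: 0.0851
grasp_force: 0.0
```

Emit:
step_arm(moves="0 0 0 0 0 0; 0 0 0 0 0 0; 0 0 0 0 0 0; 0 0 0 0 0 0; 0 0 0 0 0 0; 0 0 0 0 0 0", fingers=1, force=60)

```text
clock: 9.1
tcp_pos: [0.4695, -0.0295, 0.0118]
tcp_rot: [3.14, 0.0, 1.61]
contact_force: [-1.5, 0.1, 8.8]
finger_gap: 0.0567
grasp_force: 62.5
```

Emit:
step_arm(moves="0 0 0.005 0 0 0; 0 0 0.01 0 0 0; 0 0 0.02 0 0 0; 0 0 0.03 0 0 0; 0 0 0.04 0 0 0; 0 0 0.04 0 0 0; 0 0 0.025 0 0 0; 0 0 0 0 0 0")

```text
clock: 9.9
tcp_pos: [0.4708, -0.0296, 0.1849]
tcp_rot: [3.135, 0.001, 1.61]
contact_force: [-0.6, 0.2, -3.2]
finger_gap: 0.0568
grasp_force: 65.5
```

Emit:
step_arm(moves="0.0095 0.025 0.008 0 0 0; 0.0095 0.025 0.008 0 0 0; 0.0095 0.025 0.008 0 0 0; 0.0095 0.025 0.008 0 0 0; 0.0095 0.025 0.008 0 0 0; 0.0095 0.025 0.008 0 0 0; 0.0095 0.025 0.008 0 0 0; 0.0095 0.025 0.008 0 0 0")

```text
clock: 10.7
tcp_pos: [0.5445, 0.1716, 0.2445]
tcp_rot: [-3.14, 0.0, 1.61]
contact_force: [0.6, -0.1, -2.3]
finger_gap: 0.0564
grasp_force: 65.3
```

Emit:
step_arm(moves="0 0 0 0 0 0; 0 0 0 0 0 0; 0 0 0 0 0 0; 0 0 0 0 0 0")

```text
clock: 11.1
tcp_pos: [0.5444, 0.1697, 0.2444]
tcp_rot: [-3.141, 0.0, 1.609]
contact_force: [-0.8, 0.1, -2.9]
finger_gap: 0.057
grasp_force: 65.4
```

Run:
```python
from h import *
g=grab('wrist','w4');o=observe();print(o['tcp_pos'],o['tcp_rot'],o['qvel'].round(3))
cv2.imwrite('pics/w4c.png',cv2.resize(g['pixels'][:,:,::-1],None,fx=1.25,fy=1.25,interpolation=cv2.INTER_CUBIC))
```

```text
[0.54452782 0.16978783 0.24447046] [-3.14082872e+00  2.58967768e-04  1.60895057e+00] [ 0.001 -0.001 -0.006  0.001  0.002  0.003]
```

View pics/w4c.png

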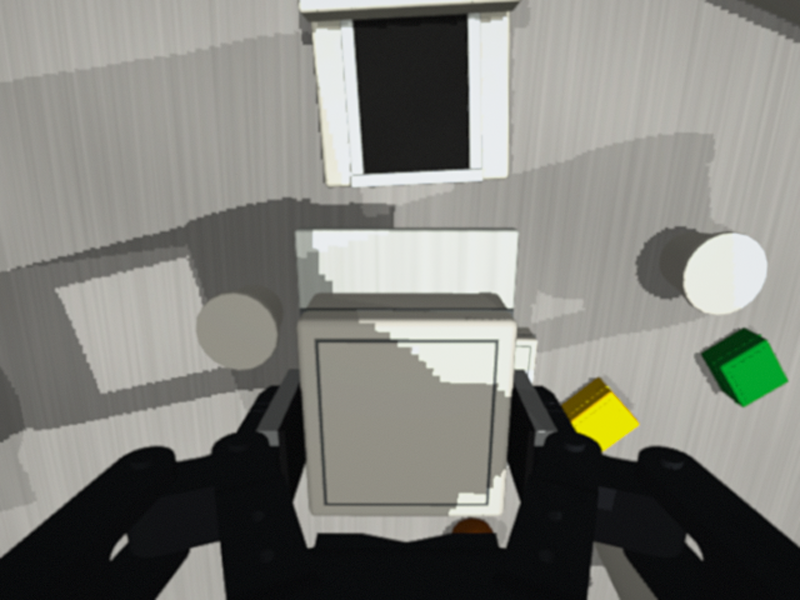

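The recess appears as the dark area bounded by (354,15), (467,13), (470,169), (363,174), with the ledge lip at its top. The held case's plate front edge runs (295,230)–(517,230). I'll shift a bit for a second view so I can check the height, and fit lines to the dark mask.

Emit:
step_arm(moves="0 0.02 0.02 0 0 0; 0 0.02 0.02 0 0 0; 0 0 0 0 0 0; 0 0 0 0 0 0; 0 0 0 0 0 0")

```text
clock: 11.65
tcp_pos: [0.5444, 0.2097, 0.284]
tcp_rot: [-3.14, 0.001, 1.609]
contact_force: [0.4, -0.1, -3.8]
finger_gap: 0.0566
grasp_force: 65.5
```

```bash
cat >> h.py <<'E'
def dark(f):
    m=(f['pixels'].max(2)<60).astype(np.uint8);m[200:]=0
    c=max([c for c in cv2.findContours(m,cv2.RETR_EXTERNAL,cv2.CHAIN_APPROX_NONE)[0] if 180<c[:,0,0].mean()<460],key=cv2.contourArea)[:,0].astype(float)
    x0,y0=c.min(0);x1,y1=c.max(0);L=[]
    cx,cy=c.mean(0);w,h=(x1-x0)/2,(y1-y0)/2
    for k,s in((0,-1),(1,-1),(0,1),(1,1)):   # left, top, right, bottom
        o=1-k;r=(w,h)
        q=c[(np.abs(c[:,o]-(cx,cy)[o])<.75*r[o])&(s*(c[:,k]-(cx,cy)[k])>.75*r[k])].copy()
        q[:,k]+=s*.5
        v=cv2.fitLine(q.astype(np.float32),cv2.DIST_HUBER,0,.01,.01)[:,0];L.append(np.cross([v[2],v[3],1],[v[2]+v[0],v[3]+v[1],1]))
    out=[]
    for a,b in((0,1),(2,1),(2,3),(0,3)):
        p=np.cross(L[a],L[b]);out.append(p[:2]/p[2])
    return np.array(out)   # TL TR BR BL
E
python3 - <<'E'
from h import *
np.set_printoptions(precision=4,suppress=True)
f=load('w4');g=grab('wrist','w5');print(observe()['tcp_pos'])
a,b=dark(f),dark(g);print(a*1.25,b)
print('tri',tri(f,a,g,b))
T=load('top0');S=load('side0')
for F,c in((f,a),(g,b)):
    B=plane(F,c[2:],.03);U=plane(F,c[:2],.0405);print(B,U)
    w=np.linalg.norm(B[0]-B[1]);C=(B[0]+B[1])/2;Lm=U.mean(0);d=Lm-C
    yd=B[0]-B[1];print('w',w,'len',np.linalg.norm(d[:2]),'slope',np.arctan2(d[0],d[1]),-np.arctan2(yd[1],yd[0]),'mid',C,Lm)
H=plane(f,np.array([(295,230),(517,230)])/1.25,.244-.0115+.006);print(H,H.mean(0))
E
```

```text
[0.5444 0.2097 0.2839]
[[353.1706  18.0656]
 [466.1909  12.2303]
 [468.4289 167.2571]
 [364.3987 172.4432]] [[286.921   74.413 ]
 [364.9806  70.277 ]
 [366.7734 173.8654]
 [294.4484 177.8643]]
tri [[0.5049 0.3208 0.0442 0.0002]
 [0.5751 0.3272 0.0424 0.0001]
 [0.5841 0.233  0.0338 0.0002]
 [0.5129 0.2269 0.0384 0.0002]]
[[0.5847 0.2328 0.03  ]
 [0.5121 0.2265 0.03  ]] [[0.5044 0.3216 0.0405]
 [0.5752 0.3276 0.0405]]
w 0.07287557953196895 len 0.09531692814882746 slope -0.09004528897897374 -0.08659953132206974 mid [0.5484 0.2297 0.03  ] [0.5398 0.3246 0.0405]
[[0.5844 0.2325 0.03  ]
 [0.5124 0.2257 0.03  ]] [[0.5047 0.3211 0.0405]
 [0.5753 0.3274 0.0405]]
w 0.07233939849160519 len 0.09551870540259534 slope -0.08797872597080207 -0.09358742260433246 mid [0.5484 0.2291 0.03  ] [0.54   0.3243 0.0405]
[[0.5081 0.2191 0.2385]
 [0.575  0.2216 0.2385]] [0.5416 0.2203 0.2385]
```

Nest centre is (0.5437, 0.2814), with +x direction at yaw π/2+0.089. Width (73 mm) and length (95 mm to the ledge) match the description. Align, tip and approach.

Emit:
step_arm(moves="0 0.02 0 0 0 0.051; 0 0.022 0 -0.0895 -0.008 0; 0.001 0.022 0 -0.0895 -0.008 0; 0 0 -0.04 0 0 0; 0 0 -0.04 0 0 0; 0 0 -0.04 0 0 0; 0 0 -0.04 0 0 0; 0 0 -0.024 0 0 0")

```text
clock: 12.5
tcp_pos: [0.5443, 0.2731, 0.0972]
tcp_rot: [-3.137, 0.181, 1.661]
contact_force: [1.4, 0.5, -1.2]
finger_gap: 0.0566
grasp_force: 65.2
```

Emit:
step_arm(moves="0 0 -0.02 0 0 0; 0 0 -0.015 0 0 0; 0 0 0 0 0 0; 0 0 0 0 0 0; 0 0 0 0 0 0")

```text
clock: 13.0
tcp_pos: [0.5466, 0.2748, 0.0669]
tcp_rot: [3.14, 0.179, 1.66]
contact_force: [0.3, -0.3, -2.5]
finger_gap: 0.0565
grasp_force: 65.2
```

Run:
```python
from h import *
np.set_printoptions(precision=4,suppress=True)
from scipy.spatial.transform import Rotation as R
o=observe();r=R.from_euler('xyz',o['tcp_rot']).as_matrix();print(o['tcp_pos'],o['contact_force'],r)
w=grab('wrist','w6');s=grab('side','s6')
m=np.hstack([cv2.resize(w['pixels'],(400,300)),cv2.resize(s['pixels'][280:480,90:357],(400,300),interpolation=cv2.INTER_CUBIC)]);cv2.imwrite('pics/m6.png',m[:,:,::-1])
```

```text
[0.5466 0.2748 0.0669] [ 0.3391 -0.3122 -2.4755] [[-0.0881  0.996   0.0173]
 [ 0.98    0.0898 -0.1773]
 [-0.1782  0.0013 -0.984 ]]
```

View pics/m6.png

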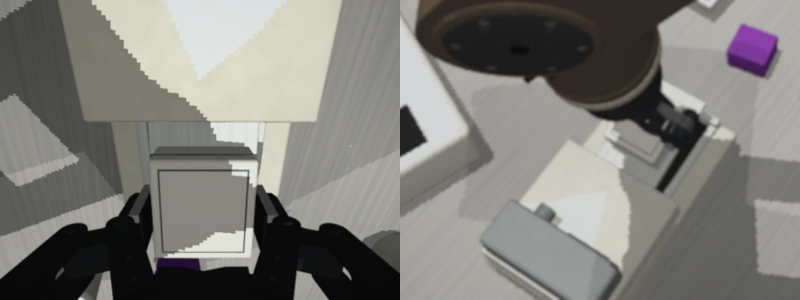

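The case is tipped ledge-end low, plate between the side walls (image columns 138–265) and just short of the ledge. Go down and feel for the floor.

Emit:
step_arm(moves="-0.0015 -0.0015 -0.005 0 0 0; 0 0 -0.004 0 0 0; 0 0 -0.003 0 0 0; 0 0 -0.001 0 0 0; 0 0 0 0 0 0; 0 0 0 0 0 0")

```text
clock: 13.7
tcp_pos: [0.5445, 0.2732, 0.0528]
tcp_rot: [-3.141, 0.18, 1.661]
contact_force: [-0.1, 0.3, -2.8]
finger_gap: 0.0566
grasp_force: 65.4
```

Emit:
step_arm(moves="0 0 -0.001 0 0 0; 0 0 0 0 0 0; 0 0 0 0 0 0")

```text
clock: 14.0
tcp_pos: [0.5445, 0.2731, 0.0518]
tcp_rot: [-3.141, 0.18, 1.661]
contact_force: [0.1, 0.1, -2.5]
finger_gap: 0.0568
grasp_force: 65.4
```

Emit:
step_arm(moves="0 0 -0.001 0 0 0; 0 0 0 0 0 0; 0 0 0 0 0 0")

```text
clock: 14.3
tcp_pos: [0.5444, 0.2731, 0.0508]
tcp_rot: [-3.141, 0.18, 1.661]
contact_force: [0.6, -0.0, -2.2]
finger_gap: 0.0565
grasp_force: 65.4
```

Emit:
step_arm(moves="0 0 -0.0007 0 0 0; 0 0 0 0 0 0; 0 0 0 0 0 0")

```text
clock: 14.6
tcp_pos: [0.5445, 0.2731, 0.0503]
tcp_rot: [-3.142, 0.18, 1.661]
contact_force: [-0.1, -1.2, 3.2]
finger_gap: 0.0568
grasp_force: 66.1
```

Emit:
step_arm(moves="0 0.001 0.0006 0 0 0; 0 0.003 0 0 0 0; 0 0.003 0 0 0 0; 0 0.002 0 0 0 0; 0 0 0 0 0 0; 0 0 0 0 0 0")

```text
clock: 15.2
tcp_pos: [0.5444, 0.2822, 0.0506]
tcp_rot: [-3.141, 0.18, 1.661]
contact_force: [0.1, 1.2, -1.9]
finger_gap: 0.0569
grasp_force: 65.5
```

Emit:
step_arm(moves="0 0.001 0 0 0 0; 0 0.0008 0 0 0 0; 0 0 0 0 0 0; 0 0 0 0 0 0")

```text
clock: 15.6
tcp_pos: [0.5444, 0.2837, 0.0507]
tcp_rot: [-3.141, 0.18, 1.661]
contact_force: [0.2, -2.4, -1.7]
finger_gap: 0.0566
grasp_force: 65.5
```

Emit:
step_arm(moves="0 -0.0009 -0.0015 0.0298 0.0027 0; 0 -0.0005 -0.0015 0.0298 0.0027 0; 0 -0.0005 -0.0015 0.0298 0.0027 0; 0 0 0 0 0 0; 0 0 0 0 0 0")

```text
clock: 16.1
tcp_pos: [0.5446, 0.2818, 0.0463]
tcp_rot: [-3.142, 0.091, 1.66]
contact_force: [0.6, -0.2, -1.4]
finger_gap: 0.0566
grasp_force: 65.4
```

Emit:
step_arm(moves="0 -0.0005 -0.0015 0.0298 0.0027 0; 0 -0.0005 -0.0015 0.0298 0.0027 0; 0 0 0 0 0 0; 0 0 0 0 0 0")

```text
clock: 16.5
tcp_pos: [0.5445, 0.281, 0.0433]
tcp_rot: [-3.141, 0.031, 1.661]
contact_force: [-0.1, -1.5, -0.9]
finger_gap: 0.057
grasp_force: 65.6
```

Emit:
step_arm(moves="0 -0.0003 -0.001 0.0155 0.0014 0; 0 0 -0.0005 0.0155 0.0014 0; 0 0 0 0 0 0; 0 0 0 0 0 0")

```text
clock: 16.9
tcp_pos: [0.5447, 0.2808, 0.0419]
tcp_rot: [3.141, -0.001, 1.661]
contact_force: [0.1, 2.4, 2.9]
finger_gap: 0.0565
grasp_force: 66.0
```

Emit:
step_arm(moves="0 0 -0.0005 0 0 0; 0 0 0 0 0 0")

```text
clock: 17.1
tcp_pos: [0.5447, 0.2808, 0.0418]
tcp_rot: [3.141, -0.001, 1.661]
contact_force: [-2.7, -0.6, 12.0]
finger_gap: 0.057
grasp_force: 67.1
```

Emit:
step_arm(moves="0 0 0 0 0 0; 0 0 0 0 0 0; 0 0 0 0 0 0; 0 0 0 0 0 0", fingers=0)

```text
clock: 17.5
tcp_pos: [0.5443, 0.2806, 0.041]
tcp_rot: [-3.141, -0.001, 1.661]
contact_force: [-0.1, 0.1, 0.9]
finger_gap: 0.0855
grasp_force: 0.0
```

Emit:
step_arm(moves="0 0 0.02 0 0 0; 0 0 0.04 0 0 0; 0 -0.02 0.045 0 0 0; 0 -0.02 0.045 0 0 0; 0 -0.02 0.02 0 0 0; 0 0 0 0 0 0; 0 0 0 0 0 0; 0 0 0 0 0 0")

```text
clock: 18.3
tcp_pos: [0.5439, 0.221, 0.2101]
tcp_rot: [-3.14, -0.001, 1.661]
contact_force: [-0.5, -0.1, -1.0]
finger_gap: 0.0854
grasp_force: 0.0
```

Run:
```python
from h import *
w=grab('wrist','w7');print(observe()['tcp_pos'],observe()['tcp_rot'])
cv2.imwrite('pics/w7c.png',cv2.resize(w['pixels'][60:360,120:520,::-1],None,fx=2,fy=2,interpolation=cv2.INTER_CUBIC))
```

```text
[0.54378812 0.22103965 0.20986273] [-3.13938062e+00 -6.45685626e-04  1.66120304e+00]
```

View pics/w7c.png

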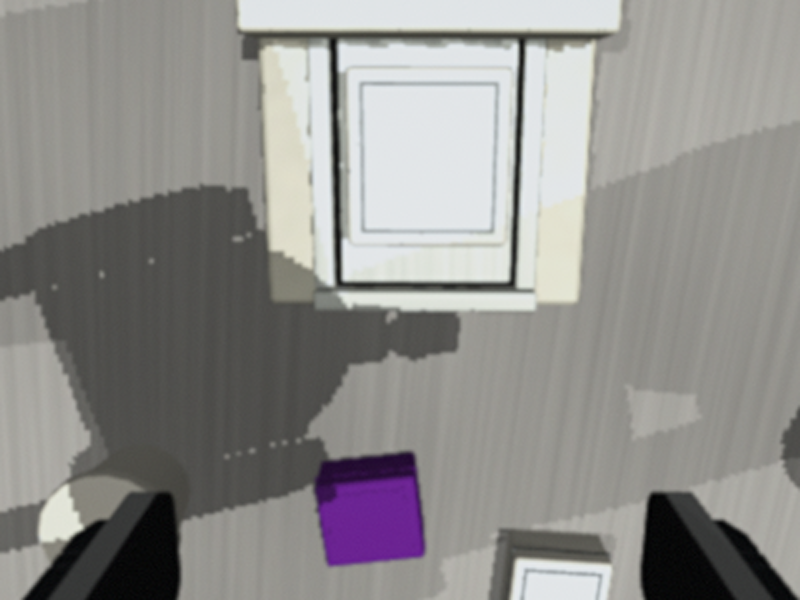

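The large case lies flat and square in the recess, with even dark gaps on both sides and at the open end. Next is the medium case.

Emit:
step_arm(moves="0.007 -0.0117 0 0 0 -0.1385; 0.007 -0.0117 0 0 0 -0.1385; 0.007 -0.0117 0 0 0 -0.1385; 0.007 -0.0117 0 0 0 -0.1385; 0.007 -0.0117 0 0 0 -0.1385; 0.007 -0.0117 0 0 0 -0.1385; 0.007 -0.0117 0 0 0 -0.1385; 0.007 -0.0117 0 0 0 -0.1385")

```text
clock: 19.15
tcp_pos: [0.6002, 0.1272, 0.2097]
tcp_rot: [-3.141, 0.001, 0.548]
contact_force: [1.0, -0.5, 0.4]
finger_gap: 0.0856
grasp_force: 0.0
```

Emit:
step_arm(moves="0.007 -0.0117 0 0 0 -0.1385; 0.007 -0.0117 0 0 0 -0.1385; 0.007 -0.0117 0 0 0 -0.1385; 0.007 -0.0117 0 0 0 -0.1385; 0 0 0 0 0 0; 0 0 0 0 0 0; 0 0 0 0 0 0")

```text
clock: 19.85
tcp_pos: [0.6279, 0.0811, 0.2105]
tcp_rot: [-3.141, 0.0, 0.002]
contact_force: [-0.1, 0.2, 0.1]
finger_gap: 0.0852
grasp_force: 0.0
```

```bash
cat >> h.py <<'E'
def box(f,z,pt,half=70):
    """white top face nearest the pixel where world point pt shows"""
    u,v=proj(f,[pt])[0].astype(int);g=f['pixels'].astype(int)
    hsv=cv2.cvtColor(f['pixels'],cv2.COLOR_RGB2HSV)
    x0,y0=max(u-half,0),max(v-half,0);G=cv2.cvtColor(f['pixels'],cv2.COLOR_RGB2GRAY)[y0:v+half,x0:u+half]
    t,m=cv2.threshold(cv2.GaussianBlur(G,(3,3),0),0,255,cv2.THRESH_BINARY+cv2.THRESH_OTSU)
    m=cv2.morphologyEx(m,cv2.MORPH_OPEN,np.ones((5,5)))
    cs=cv2.findContours(m,cv2.RETR_EXTERNAL,cv2.CHAIN_APPROX_NONE)[0]
    c=min(cs,key=lambda c:np.linalg.norm(c[:,0].mean(0)+[x0,y0]-[u,v])+(1e3 if cv2.contourArea(c)<300 else 0))
    P=plane(f,c[:,0].astype(float)+[x0,y0],z)[:,:2]
    r=cv2.minAreaRect((P*1000).astype(np.float32)); 
    return t,(u,v),np.array(r[0])/1000,r[1],r[2],cv2.boxPoints(r)/1000
E
python3 - <<'E'
from h import *
np.set_printoptions(precision=4,suppress=True)
f=grab('wrist','w8');o=observe();print(o['tcp_pos'],o['tcp_rot'])
print(box(f,.03,[.6266,.0815,.03]),box(f,.026,[.6229,-.0181,.026],50))
g=load('w7');pr=lambda l:np.array(l)/2+[120,60]
for l in([(347,67),(515,66),(509,244),(347,243)],[(361,84),(498,84),(496,231),(361,231)]):
    P=plane(g,pr(l),.064);print(P,P.mean(0),np.linalg.norm(np.diff(P,axis=0),axis=1))
E
```

```text
[0.628  0.0811 0.2108] [-3.1413 -0.0002  0.0018]
(124.0, (np.int64(325), np.int64(210)), array([0.6248, 0.0832]), (119.04199981689453, 120.28754425048828), 0.08956047892570496, array([[0.5652, 0.1433],
       [0.5654, 0.023 ],
       [0.6844, 0.0232],
       [0.6842, 0.1435]], dtype=float32)) (132.0, (np.int64(442), np.int64(214)), array([ 0.6221, -0.0189]), (86.5073013305664, 91.5560302734375), 0.2741760015487671, array([[ 0.5786,  0.0267],
       [ 0.579 , -0.0649],
       [ 0.6656, -0.0645],
       [ 0.6651,  0.0271]], dtype=float32))
[[0.5132 0.3097 0.064 ]
 [0.5708 0.3152 0.064 ]
 [0.5763 0.254  0.064 ]
 [0.5174 0.249  0.064 ]] [0.5444 0.282  0.064 ] [0.0578 0.0615 0.0592]
[[0.5184 0.3046 0.064 ]
 [0.5657 0.3088 0.064 ]
 [0.571  0.2583 0.064 ]
 [0.5221 0.2539 0.064 ]] [0.5443 0.2814 0.064 ] [0.0474 0.0508 0.0491]
```

```bash
cat >> h.py <<'E'
def box2(f,z,pt,thr,half=60):
    u,v=proj(f,[pt])[0].astype(int);x0,y0=u-half,v-half
    G=f['pixels'][y0:v+half,x0:u+half].min(2);m=(cv2.GaussianBlur(G,(3,3),0)>thr).astype(np.uint8)
    cs=cv2.findContours(m,cv2.RETR_EXTERNAL,cv2.CHAIN_APPROX_NONE)[0]
    c=min(cs,key=lambda c:np.linalg.norm(c[:,0].mean(0)-half)+(1e3 if cv2.contourArea(c)<300 else 0))
    P=plane(f,c[:,0]+np.array([x0,y0],float),z)[:,:2];r=cv2.minAreaRect((P*1000).astype(np.float32))
    return np.array(r[0])/1000,np.array(r[1]),r[2],(c[:,0].min(0)+[x0,y0],c[:,0].max(0)+[x0,y0])
E
python3 - <<'E'
from h import *
np.set_printoptions(precision=4,suppress=True)
f=load('w8');g=f['pixels'].min(2);print(g[208,270:380:4],g[150:270:5,325],g[214,410:480:4])
for t in(165,175,185,195):
    for z,p,h in((.03,[.6248,.0832,.03],60),(.026,[.6221,-.0189,.026],45)):
        try: print(t,*box2(f,z,p,t,h))
        except Exception as e: print(e)
E
```

```text
[145 145 145 147 147 147 146 216 185 225 224 224 224 225 225 225 226 216
 223 146 148 145 145 145 146 145 145 146] [143 142 148 148 151 144 130 146 219 226 226 226 224 224 223 223 224 219
 140  82  81  83  81  79] [144  82  78 227 200 228 227 228 227 229 201 221 167 167 167 167 167 165]
165 [0.6254 0.0855] [44.8632 40.7964] 0.920914888381958 (array([296, 186]), array([345, 238]))
165 [ 0.617  -0.0261] [58.8716 35.8361] 78.79058837890625 (array([415, 196]), array([487, 240]))
175 [0.6254 0.0854] [44.6744 40.6418] 0.9350411295890808 (array([296, 186]), array([345, 238]))
175 [ 0.6202 -0.0132] [28.0461 31.783 ] 68.19806671142578 (array([416, 196]), array([458, 239]))
185 [0.6254 0.0851] [44.149 40.123] 1.1971079111099243 (array([297, 186]), array([345, 238]))
185 [ 0.6201 -0.013 ] [27.5067 31.0003] 68.5177993774414 (array([416, 196]), array([457, 238]))
195 [0.6254 0.0854] [43.1731 39.0399] 0.8941397666931152 (array([297, 187]), array([344, 237]))
195 [ 0.6203 -0.013 ] [26.9414 30.338 ] 68.74556732177734 (array([416, 196]), array([457, 238]))
```

Emit:
step_arm(moves="-0.0026 0.0043 -0.03 0 0 0.014; 0 0 -0.03 0 0 0; 0 0 -0.03 0 0 0; 0 0 0 0 0 0; 0 0 0 0 0 0; 0 0 0 0 0 0")

```text
clock: 20.5
tcp_pos: [0.6268, 0.0849, 0.1228]
tcp_rot: [-3.141, -0.003, 0.014]
contact_force: [-0.3, -0.6, -1.4]
finger_gap: 0.0853
grasp_force: 0.0
```

Run:
```python
from h import *
np.set_printoptions(precision=4,suppress=True)
f=load('w8');g=grab('wrist','w9');print(observe()['tcp_pos'],observe()['tcp_rot'])
r=[box2(F,.03,[.6254,.0854,.03],175,h) for F,h in((f,60),(g,90))];print(*r[1])
m=[(q[3][0]+q[3][1])/2 for q in r];print(m,tri(f,[m[0]],g,[m[1]]))
print(box2(g,.026,[.6202,-.013,.026],175,50))
```

```text
[0.6269 0.0848 0.123 ] [-3.1412 -0.0035  0.0134]
[0.6289 0.0852] [37.5558 41.0698] 0.7644768953323364 (array([293, 208]), array([359, 266]))
[array([320.5, 212. ]), array([326., 237.])] [[ 0.6143  0.0854 -0.02    0.0014]]
(array([ 0.6187, -0.0203]), array([42.2277, 35.4462]), 69.82766723632812, (array([451, 222]), array([527, 279])))
```

Emit:
step_arm(moves="-0.0015 0.0005 -0.04 0 0 0.002; 0 0 -0.04 0 0 0; 0 0 -0.02 0 0 0; 0 0 -0.01 0 0 0; 0 0 -0.006 0 0 0; 0 0 0 0 0 0; 0 0 0 0 0 0")

```text
clock: 21.25
tcp_pos: [0.6253, 0.0852, 0.0065]
tcp_rot: [-3.141, -0.003, 0.015]
contact_force: [0.6, 0.4, -0.2]
finger_gap: 0.0862
grasp_force: 0.0
```

Emit:
step_arm(moves="0 0 0 0 0 0; 0 0 0 0 0 0; 0 0 0 0 0 0; 0 0 0 0 0 0; 0 0 0 0 0 0; 0 0 0 0 0 0; 0 0 0 0 0 0", fingers=1, force=40)

```text
clock: 21.95
tcp_pos: [0.6247, 0.0851, 0.0058]
tcp_rot: [-3.141, -0.002, 0.015]
contact_force: [-2.2, -0.4, 7.0]
finger_gap: 0.0415
grasp_force: 40.7
```

Emit:
step_arm(moves="0 0 0.005 0 0 0; 0 0 0.015 0 0 0; 0 0 0.03 0 0 0; 0 0 0.04 0 0 0; -0.0067 0.0164 0.03 0 0 0.137; -0.0067 0.0164 0.03 0 0 0.137; -0.0067 0.0164 0.02 0 0 0.137; -0.0067 0.0164 0.01 0 0 0.137")

```text
clock: 22.75
tcp_pos: [0.5981, 0.1514, 0.1887]
tcp_rot: [3.141, -0.004, 0.568]
contact_force: [0.3, 0.5, -0.2]
finger_gap: 0.0411
grasp_force: 41.0
```

Emit:
step_arm(moves="-0.0067 0.0164 0 0 0 0.137; -0.0067 0.0164 0 0 0 0.137; -0.0067 0.0164 0 0 0 0.137; -0.0067 0.0164 0 0 0 0.137; -0.0067 0.0164 0 0 0 0.137; -0.0067 0.0164 0 0 0 0.137; -0.0067 0.0164 0 0 0 0.137; -0.0067 0.0164 0 0 0 0.137")

```text
clock: 23.55
tcp_pos: [0.5435, 0.2825, 0.1864]
tcp_rot: [3.141, -0.001, 1.665]
contact_force: [-0.3, -0.5, -0.9]
finger_gap: 0.0412
grasp_force: 41.0
```

Emit:
step_arm(moves="0 0 0 0 0 0; 0 0 0 0 0 0; 0 0 0 0 0 0")

```text
clock: 23.85
tcp_pos: [0.5442, 0.2813, 0.1857]
tcp_rot: [3.141, -0.001, 1.656]
contact_force: [-0.2, 0.1, -1.8]
finger_gap: 0.0417
grasp_force: 41.0
```

Run:
```python
from h import *
np.set_printoptions(precision=4,suppress=True)
o=observe();p=o['tcp_pos'];print(p,o['tcp_rot'],o['finger_gap'])
g=grab('wrist','w10');t=[p[0],p[1],p[2]-.006+.03]
u,v=proj(g,[t])[0].astype(int);G=g['pixels'].min(2);print(u,v,G[v-90:v+120:6,u],G[v,u-100:u+100:6])
```

```text
[0.5442 0.2813 0.1857] [ 3.1414 -0.001   1.6561] 0.04167594630395337
327 345 [ 86  87  71  89 182 131 124 129 132 131 131 131 132 132 132 130 130 130
 129 130 130 130 118 125 132 138 171 174 174 174   7   9   6  10   8] [ 10  10   8  94  35   6  11 130 131 111 130 129 131 130 132 129 128 131
 131 130 130 131 130 130  68 131 120   7  18  95  43  11  11  12]
```

Run:
```python
from h import *
np.set_printoptions(precision=4,suppress=True)
g=load('w10');G=g['pixels'].min(2);print(G[270:296,327].tolist(),G[378:440,327].tolist())
p=np.array([.5442,.2813]);u=np.array([-.089,.996])
for r in(275,278,281,284,287,290,425,428,431,434,437): print(r,(plane(g,[(327,r)],.2097)[0,:2]-p)@u)
for c in (290,327,364): col=G[265:295,c].astype(int);print(c,265+np.argmax(np.diff(col)))
```

```text
[90, 89, 89, 89, 89, 93, 114, 142, 173, 182, 163, 136, 129, 129, 131, 131, 132, 133, 131, 134, 132, 124, 100, 68, 62, 86] [129, 128, 129, 130, 128, 123, 102, 72, 84, 118, 129, 129, 130, 129, 129, 125, 117, 117, 124, 129, 130, 132, 134, 139, 142, 142, 139, 138, 149, 154, 158, 161, 167, 171, 173, 174, 173, 174, 174, 174, 174, 174, 174, 173, 174, 174, 174, 174, 173, 174, 173, 174, 173, 171, 143, 84, 28, 7, 10, 9, 8, 7]
275 0.025980009375163853
278 0.024937059846242757
281 0.02388908478350181
284 0.02283603825945517
287 0.021777873801738522
290 0.02071454438439963
425 -0.03337092027357157
428 -0.03473451388791288
431 -0.03610631546253938
434 -0.037486413204837074
437 -0.03887489660933964
290 267
327 277
364 277
```

Run:
```python
from h import *
g=load('w10');p=np.array([.5442,.2813]);u=np.array([-.089,.996])
for r in(277.5,293,385.3,394.5): print(r,[round(float((plane(g,[(327,r)],z)[0,:2]-p)@u),4) for z in(.2077,.2097,.2117)])
```

```text
277.5 [0.0243, 0.0251, 0.0259]
293 [0.0187, 0.0196, 0.0206]
385.3 [-0.0176, -0.0161, -0.0145]
394.5 [-0.0215, -0.02, -0.0184]
```

Emit:
step_arm(moves="0.0003 -0.0009 -0.03 0 0 0.004; 0 0 -0.03 0 0 0; 0 0 -0.03 0 0 0; 0 0 -0.015 0 0 0; 0 0 -0.006 0 0 0; 0 0 -0.002 0 0 0; 0 0 0 0 0 0; 0 0 0 0 0 0")

```text
clock: 24.7
tcp_pos: [0.545, 0.2813, 0.0733]
tcp_rot: [3.14, -0.002, 1.663]
contact_force: [-0.1, 0.4, -1.1]
finger_gap: 0.0414
grasp_force: 40.9
```

Emit:
step_arm(moves="0 0 -0.001 0 0 0; 0 0 -0.0005 0 0 0; 0 0 0 0 0 0; 0 0 0 0 0 0")

```text
clock: 25.1
tcp_pos: [0.5443, 0.2811, 0.0708]
tcp_rot: [-3.141, -0.001, 1.663]
contact_force: [-0.5, 0.4, -0.6]
finger_gap: 0.0415
grasp_force: 40.9
```

Emit:
step_arm(moves="0 -0.0005 -0.0007 0 0 -0.002; 0 0 -0.0005 0 0 0; 0 0 0 0 0 0; 0 0 0 0 0 0")

```text
clock: 25.5
tcp_pos: [0.5443, 0.2805, 0.0698]
tcp_rot: [-3.141, -0.001, 1.661]
contact_force: [-1.8, -1.7, 6.2]
finger_gap: 0.0415
grasp_force: 41.7
```

Emit:
step_arm(moves="0 0 0 0 0 0; 0 0 0 0 0 0; 0 0 0 0 0 0; 0 0 0 0 0 0", fingers=0)

```text
clock: 25.9
tcp_pos: [0.5442, 0.2805, 0.0694]
tcp_rot: [-3.141, -0.001, 1.661]
contact_force: [0.4, 0.1, -0.2]
finger_gap: 0.0855
grasp_force: 0.0
```

Emit:
step_arm(moves="0 0 0.02 0 0 0; 0 0 0.03 0 0 0; 0 -0.02 0.04 0 0 0; 0 -0.02 0.04 0 0 0; 0 -0.02 0.02 0 0 0; 0 0 0 0 0 0; 0 0 0 0 0 0; 0 0 0 0 0 0")

```text
clock: 26.7
tcp_pos: [0.5437, 0.2208, 0.2184]
tcp_rot: [-3.14, -0.001, 1.661]
contact_force: [0.3, -0.0, -0.2]
finger_gap: 0.0854
grasp_force: 0.0
```

Run:
```python
from h import *
np.set_printoptions(precision=4,suppress=True)
o=observe();print(o['tcp_pos'],o['tcp_rot']);g=grab('wrist','w11');G=g['pixels'].min(2)
a=np.array(proj(g,[[.5444,.2816,.094]])[0]).round().astype(int);print(a)
u,v=a;print('row',G[v,u-75:u+76].tolist());print('col',G[v-85:v+86,u].tolist())
```

```text
[0.5437 0.2208 0.2184] [-3.14   -0.0008  1.6609]
[336 141]
row [200, 201, 201, 201, 202, 201, 202, 207, 213, 219, 225, 226, 227, 227, 218, 195, 201, 220, 227, 227, 226, 226, 227, 228, 221, 183, 113, 48, 32, 94, 165, 183, 165, 157, 186, 219, 220, 208, 186, 159, 122, 125, 179, 220, 228, 227, 227, 226, 217, 186, 179, 207, 224, 227, 226, 226, 226, 227, 226, 226, 226, 226, 226, 226, 226, 226, 226, 225, 227, 226, 227, 226, 226, 227, 226, 226, 226, 226, 227, 226, 226, 226, 226, 226, 226, 226, 226, 226, 226, 226, 226, 226, 226, 227, 227, 218, 189, 178, 207, 223, 227, 227, 228, 223, 197, 175, 200, 222, 227, 227, 220, 203, 197, 199, 168, 93, 39, 79, 157, 211, 225, 227, 226, 226, 227, 226, 222, 218, 216, 225, 226, 226, 226, 226, 226, 226, 226, 226, 226, 227, 226, 226, 226, 226, 226, 225, 226, 226, 227, 209, 182]
col [224, 223, 223, 223, 224, 223, 224, 223, 224, 224, 224, 226, 224, 224, 224, 224, 225, 226, 221, 193, 148, 92, 58, 70, 100, 121, 133, 154, 182, 215, 225, 225, 225, 225, 225, 227, 224, 213, 201, 215, 224, 227, 226, 225, 213, 180, 163, 188, 219, 226, 226, 226, 226, 222, 201, 169, 186, 217, 227, 226, 226, 226, 226, 226, 225, 225, 226, 226, 226, 226, 226, 226, 226, 226, 226, 226, 227, 226, 226, 226, 227, 226, 225, 226, 226, 226, 226, 226, 226, 226, 226, 226, 226, 226, 226, 226, 227, 226, 226, 226, 226, 227, 226, 226, 226, 227, 227, 228, 221, 196, 176, 198, 222, 228, 227, 228, 220, 197, 197, 214, 226, 228, 227, 218, 200, 206, 220, 225, 220, 219, 219, 220, 219, 219, 219, 219, 220, 219, 219, 220, 223, 212, 163, 82, 40, 64, 99, 153, 202, 222, 223, 221, 218, 217, 218, 208, 166, 106, 78, 79, 80, 79, 80, 80, 81, 81, 79, 79, 78, 78, 79]
```

Run:
```python
from h import *
np.set_printoptions(precision=4,suppress=True)
g=load('w11');p=np.array([.5444,.2816]);u=np.array([-.089,.996]);l=np.array([.996,.089])
for n,q,z in(('Mfar',(335,102),.094),('Mnear',(335,173.5),.094),('Lfar',(335,94),.064),('Lnear',(335,180.3),.064),('Mlinefar',(335,111),.094),('Mlinenear',(335,166),.094)): print(n,((plane(g,[q],z)[0,:2]-p)@u).round(4))
for n,q,z in(('ML',(301.5,141),.094),('MR',(366,141),.094),('lineL',(310.7,141),.094),('lineR',(358,141),.094),('LR',(372.5,141),.064),('plL',(290,141),.036),('plR',(376,141),.036)): print(n,((plane(g,[q],z)[0,:2]-p)@l).round(4))
# yaw: medium inner line columns at two rows
G=g['pixels'].min(2).astype(int)
for a,b in((306,316),(353,364)):
    pts=[(a+np.argmin(G[r,a:b]),r) for r in range(116,162)]
    P=plane(g,pts,.094);v=cv2.fitLine((P[:,:2]*1000).astype(np.float32),cv2.DIST_HUBER,0,.01,.01)[:2,0];print('slope',v[0]/v[1])
```

```text
Mfar 0.0242
Mnear -0.0215
Lfar 0.0308
Lnear -0.0305
Mlinefar 0.0187
Mlinenear -0.0165
ML -0.0224
MR 0.02
lineL -0.0163
lineR 0.0147
LR 0.0278
plL -0.035
plR 0.0338
slope -0.11222026
slope -0.11314559
```

Run:
```python
from h import *
g=load('w11');G=cv2.GaussianBlur(g['pixels'].min(2),(3,3),0).astype(float)
def slope(a,b,r0,r1,z,thr=200):
    pts=[]
    for r in range(r0,r1):
        w=np.clip(thr-G[r,a:b],0,None)
        if w.sum()>20: pts.append(((np.arange(a,b)*w).sum()/w.sum(),r))
    P=plane(g,pts,z);v=cv2.fitLine((P[:,:2]*1000).astype(np.float32),cv2.DIST_HUBER,0,.01,.01)[:2,0];return len(pts),round(float(v[0]/v[1]),4),pts[0],pts[-1]
for n,a in(('mL',(306,316,116,162,.094,215)),('mR',(353,364,116,162,.094,215)),('gapL',(284,293,90,190,.033,150)),('gapR',(372,382,90,190,.033,150))): print(n,slope(*a))
```

```text
mL (46, -0.0922, (np.float64(310.20238095238096), 116), (np.float64(310.55882352941177), 161))
mR (46, -0.0924, (np.float64(358.5238095238095), 116), (np.float64(357.26229508196724), 161))
gapL (100, -0.0855, (np.float64(287.5501730103806), 90), (np.float64(289.60536398467434), 189))
gapR (100, -0.0881, (np.float64(379.0093896713615), 90), (np.float64(375.25414364640886), 189))
```

Emit:
step_arm(moves="0.0055 -0.0167 0 0 0 -0.1457; 0.0055 -0.0167 0 0 0 -0.1457; 0.0055 -0.0167 0 0 0 -0.1457; 0.0055 -0.0167 0 0 0 -0.1457; 0.0055 -0.0167 0 0 0 -0.1457; 0.0055 -0.0167 0 0 0 -0.1457; 0.0055 -0.0167 0 0 0 -0.1457")

```text
clock: 27.45
tcp_pos: [0.5825, 0.1035, 0.2182]
tcp_rot: [-3.14, 0.001, 0.636]
contact_force: [0.5, 0.5, 0.4]
finger_gap: 0.0855
grasp_force: 0.0
```

Emit:
step_arm(moves="0.0055 -0.0167 0 0 0 -0.1457; 0.0055 -0.0167 0 0 0 -0.1457; 0.0055 -0.0167 0 0 0 -0.1457; 0.0055 -0.0167 0 0 0 -0.1457; 0.0055 -0.0167 0 0 0 -0.1457; 0.0055 -0.0167 0 0 0 -0.1457; 0.0055 -0.0167 0 0 0 -0.1457; 0 0 0 0 0 0")

```text
clock: 28.25
tcp_pos: [0.6215, -0.0143, 0.2182]
tcp_rot: [3.141, 0.0, -0.384]
contact_force: [-0.9, 0.5, 0.4]
finger_gap: 0.0856
grasp_force: 0.0
```

Emit:
step_arm(moves="0 0 -0.02 0 0 0; 0 0 0 0 0 0; 0 0 0 0 0 0")

```text
clock: 28.55
tcp_pos: [0.6207, -0.0125, 0.1989]
tcp_rot: [3.141, 0.001, -0.377]
contact_force: [-1.3, -0.7, 0.4]
finger_gap: 0.0851
grasp_force: 0.0
```

Run:
```python
from h import *
np.set_printoptions(precision=4,suppress=True)
f=grab('wrist','w12');o=observe();print(o['tcp_pos'],o['tcp_rot'],o['qpos'])
u,v=proj(f,[[.6202,-.013,.026]])[0].astype(int);G=f['pixels'].min(2);print(u,v,G[v,u-50:u+50:3],G[v-50:v+50:3,u])
for t in(160,175,190):print(t,*box2(f,.026,[.6202,-.013,.026],t,45))
```

```text
[ 0.6212 -0.0126  0.1995] [-3.1415 -0.0004 -0.377 ] [-0.0691  0.4721  1.6984  0.      0.9706  1.8787]
326 211 [144 146 148 148 144 143 143 144 145 145 146 159 225 186 222 224 223 223
 224 225 181 223 188 101 142 142 144 145 142 142 145 146 147 147] [150 146 146 149 145 144 145 149 145  94 111 218 220 203 225 223 223 225
 223 223 225 173 221 134  76  76  79  78  77  78  80  76  79  81]
160 [ 0.6202 -0.0124] [26.9182 30.9956] 69.11449432373047 (array([309, 193]), array([342, 230]))
175 [ 0.6204 -0.0128] [26.2737 30.0527] 68.41097259521484 (array([310, 193]), array([342, 229]))
190 [ 0.6208 -0.013 ] [25.9351 29.1959] 68.41151428222656 (array([310, 193]), array([342, 228]))
```

Emit:
step_arm(moves="-0.0005 0 -0.04 0 0 0.004; 0 0 -0.05 0 0 0; 0 0 -0.05 0 0 0; 0 0 -0.03 0 0 0; 0 0 -0.015 0 0 0; 0 0 -0.0075 0 0 0; 0 0 0 0 0 0; 0 0 0 0 0 0")

```text
clock: 29.4
tcp_pos: [0.622, -0.0133, 0.0086]
tcp_rot: [-3.141, -0.003, -0.375]
contact_force: [0.3, 0.3, 0.7]
finger_gap: 0.0853
grasp_force: 0.0
```

Emit:
step_arm(moves="0 0 0 0 0 0; 0 0 0 0 0 0; 0 0 0 0 0 0; 0 0 0 0 0 0; 0 0 0 0 0 0; 0 0 0 0 0 0; 0 0 0 0 0 0; 0 0 0 0 0 0", fingers=1, force=30)

```text
clock: 30.2
tcp_pos: [0.6209, -0.0133, 0.0074]
tcp_rot: [-3.141, -0.001, -0.375]
contact_force: [-0.7, 0.3, 6.7]
finger_gap: 0.0273
grasp_force: 29.7
```

Emit:
step_arm(moves="0 0 0.005 0 0 0; 0 0 0.015 0 0 0; 0 0 0.04 0 0 0; 0 0 0.04 0 0 0; 0 0 0.04 0 0 0; 0 0 0.04 0 0 0; -0.0055 0.0211 0.02 0 0 0.1454; -0.0055 0.0211 0 0 0 0.1454")

```text
clock: 31.0
tcp_pos: [0.6114, 0.029, 0.2119]
tcp_rot: [-3.141, -0.007, -0.08]
contact_force: [0.6, -0.1, -1.8]
finger_gap: 0.0271
grasp_force: 30.0
```

Emit:
step_arm(moves="-0.0055 0.0211 0 0 0 0.1454; -0.0055 0.0211 0 0 0 0.1454; -0.0055 0.0211 0 0 0 0.1454; -0.0055 0.0211 0 0 0 0.1454; -0.0055 0.0211 0 0 0 0.1454; -0.0055 0.0211 0 0 0 0.1454; -0.0055 0.0211 0 0 0 0.1454; -0.0055 0.0211 0 0 0 0.1454")

```text
clock: 31.8
tcp_pos: [0.5653, 0.1985, 0.2082]
tcp_rot: [3.141, -0.002, 1.085]
contact_force: [0.2, -0.2, -0.4]
finger_gap: 0.0273
grasp_force: 29.9
```

Emit:
step_arm(moves="-0.0055 0.0211 0 0 0 0.1454; -0.0055 0.0211 0 0 0 0.1454; -0.0055 0.0211 0 0 0 0.1454; -0.0055 0.0211 0 0 0 0.1454; 0 0 0 0 0 0; 0 0 0 0 0 0; 0 0 0 0 0 0")

```text
clock: 32.5
tcp_pos: [0.5439, 0.2815, 0.2075]
tcp_rot: [3.141, -0.001, 1.658]
contact_force: [-0.4, -1.2, 0.2]
finger_gap: 0.0275
grasp_force: 29.9
```

Run:
```python
from h import *
np.set_printoptions(precision=4,suppress=True)
o=observe();p=o['tcp_pos'];print(p,o['tcp_rot'],o['finger_gap'],o['contact_force'])
g=grab('wrist','w13');z=p[2]-.0074+.026
u,v=proj(g,[[p[0],p[1],z]])[0].round().astype(int);G=g['pixels'].min(2);print(u,v,z)
for c in(u-20,u,u+20):print(G[v-75:v+75,c].tolist())
U=np.array([-.089,.996])
for r in range(v-75,v+76,10): print(r-v+75,round(float((plane(g,[(u,r)],z)[0,:2]-p[:2])@U),4),end='; ')
```

```text
[0.5439 0.2815 0.2075] [ 3.1415 -0.001   1.6583] 0.02750527929568799 [-0.4067 -1.19    0.2415]
327 337 0.22612463069518313
[132, 152, 193, 217, 223, 213, 176, 119, 85, 82, 83, 83, 82, 82, 82, 82, 83, 83, 83, 81, 68, 52, 59, 74, 83, 84, 85, 84, 84, 87, 97, 107, 119, 124, 128, 131, 133, 135, 135, 135, 135, 135, 136, 137, 126, 94, 63, 69, 102, 128, 137, 136, 136, 135, 134, 135, 135, 134, 136, 135, 135, 137, 135, 135, 134, 134, 135, 135, 134, 135, 135, 135, 134, 134, 134, 133, 134, 133, 133, 133, 133, 133, 133, 135, 134, 134, 133, 133, 134, 134, 133, 132, 134, 134, 134, 133, 134, 130, 110, 76, 80, 118, 133, 133, 135, 134, 133, 132, 122, 110, 67, 38, 37, 38, 37, 37, 37, 38, 38, 38, 37, 36, 37, 39, 37, 39, 37, 38, 38, 38, 37, 37, 36, 45, 86, 141, 174, 179, 178, 177, 177, 177, 178, 178, 177, 176, 177, 178, 178, 177]
[214, 203, 211, 219, 221, 212, 176, 118, 84, 81, 82, 83, 82, 82, 83, 83, 84, 83, 84, 80, 68, 52, 56, 75, 81, 84, 84, 84, 84, 87, 95, 107, 118, 124, 127, 131, 133, 133, 135, 135, 134, 135, 135, 137, 126, 94, 63, 70, 103, 127, 135, 135, 134, 135, 136, 135, 135, 135, 134, 135, 135,
[... 647 characters left out ...]
94, 62, 68, 98, 121, 127, 129, 127, 127, 126, 125, 127, 126, 124, 126, 127, 126, 127, 127, 126, 124, 120, 118, 115, 118, 116, 115, 116, 117, 116, 115, 116, 115, 114, 114, 109, 107, 107, 107, 107, 106, 106, 106, 106, 108, 106, 104, 102, 100, 98, 98, 99, 96, 83, 65, 81, 117, 133, 135, 133, 132, 134, 131, 122, 127, 150, 158, 158, 157, 157, 162, 169, 174, 178, 178, 179, 179, 179, 178, 177, 176, 176, 177, 177, 177, 178, 176, 176, 178, 176, 177, 177, 178, 177, 177, 176, 177, 176, 177, 178, 178, 178, 177, 178, 178]
0 0.0284; 10 0.0248; 20 0.0212; 30 0.0175; 40 0.0137; 50 0.0099; 60 0.006; 70 0.0021; 80 -0.0019; 90 -0.006; 100 -0.0102; 110 -0.0144; 120 -0.0188; 130 -0.0232; 140 -0.0276; 150 -0.0322;
```

Emit:
step_arm(moves="0.0003 -0.0002 -0.03 0 0 0.003; 0 0 -0.03 0 0 0; 0 0 -0.025 0 0 0; 0 0 -0.012 0 0 0; 0 0 -0.005 0 0 0; 0 0 -0.001 0 0 0; 0 0 0 0 0 0; 0 0 0 0 0 0")

```text
clock: 33.35
tcp_pos: [0.5447, 0.2822, 0.1051]
tcp_rot: [3.14, -0.002, 1.664]
contact_force: [0.5, -0.3, -0.0]
finger_gap: 0.0277
grasp_force: 30.0
```

Emit:
step_arm(moves="0 0 -0.001 0 0 0; 0 0 -0.0005 0 0 0; 0 0 0 0 0 0; 0 0 0 0 0 0")

```text
clock: 33.75
tcp_pos: [0.5441, 0.2819, 0.1026]
tcp_rot: [-3.141, -0.001, 1.664]
contact_force: [0.2, -0.4, -0.7]
finger_gap: 0.0277
grasp_force: 30.0
```

Emit:
step_arm(moves="0.0001 -0.0006 -0.0006 0 0 -0.003; 0 0 -0.0005 0 0 0; 0 0 0 0 0 0; 0 0 0 0 0 0")

```text
clock: 34.15
tcp_pos: [0.5442, 0.2813, 0.1015]
tcp_rot: [-3.141, -0.001, 1.661]
contact_force: [-0.7, -1.1, 3.3]
finger_gap: 0.0277
grasp_force: 30.4
```

Emit:
step_arm(moves="0 0 0 0 0 0; 0 0 0 0 0 0; 0 0 0 0 0 0; 0 0 0 0 0 0; 0 0 0 0 0 0", fingers=0)

```text
clock: 34.65
tcp_pos: [0.5441, 0.2813, 0.1013]
tcp_rot: [-3.141, -0.001, 1.661]
contact_force: [-0.2, 1.0, 0.1]
finger_gap: 0.085
grasp_force: 0.0
```

Emit:
step_arm(moves="0 0 0.02 0 0 0; 0 0 0.03 0 0 0; 0 -0.02 0.04 0 0 0; 0 -0.02 0.03 0 0 0; 0 -0.02 0.02 0 0 0; 0 0 0 0 0 0; 0 0 0 0 0 0; 0 0 0 0 0 0")

```text
clock: 35.45
tcp_pos: [0.5436, 0.2217, 0.2403]
tcp_rot: [-3.14, -0.001, 1.661]
contact_force: [0.1, 0.0, -0.3]
finger_gap: 0.085
grasp_force: 0.0
```

Run:
```python
from h import *
np.set_printoptions(precision=4,suppress=True)
o=observe();print(o['tcp_pos'],o['tcp_rot']);g=grab('wrist','w14');G=g['pixels'].min(2)
for z in(.12,.094,.064):
    print(z,proj(g,[[.5441,.2827,z]])[0])
u,v=proj(g,[[.5441,.2827,.12]])[0].round().astype(int);v=max(v,90)
print(u,v,'row',G[v,u-65:u+66].tolist());print('col',G[v-90:v+80,u].tolist())
```

```text
[0.5436 0.2217 0.2403] [-3.14   -0.0009  1.6607]
0.12 [335.3968 140.6681]
0.094 [334.4855 138.7446]
0.064 [333.6161 136.9096]
335 141 row [226, 226, 225, 226, 225, 226, 227, 227, 217, 197, 199, 220, 227, 226, 226, 226, 227, 226, 207, 151, 69, 32, 85, 157, 176, 162, 157, 189, 220, 223, 202, 170, 139, 115, 137, 189, 223, 226, 214, 191, 159, 121, 109, 144, 181, 210, 223, 227, 228, 220, 193, 175, 200, 222, 227, 227, 226, 226, 225, 226, 226, 226, 226, 226, 226, 226, 226, 226, 226, 225, 226, 226, 226, 226, 228, 225, 204, 177, 189, 213, 225, 226, 227, 227, 215, 187, 191, 214, 226, 227, 225, 211, 181, 169, 199, 222, 227, 227, 216, 204, 205, 201, 154, 72, 37, 101, 179, 219, 227, 226, 226, 226, 225, 223, 218, 219, 225, 226, 226, 225, 226, 225, 226, 226, 226, 226, 225, 226, 226, 226, 226]
col [223, 224, 223, 222, 223, 223, 222, 223, 223, 223, 223, 223, 223, 223, 223, 224, 224, 223, 223, 223, 223, 224, 223, 224, 225, 223, 224, 225, 210, 167, 101, 61, 75, 112, 134, 152, 183, 214, 225, 225, 225, 224, 225, 225, 224, 213, 202, 216, 225, 225, 226, 224, 203, 163, 171, 213, 227, 226, 226, 226, 222, 201, 177, 185, 190, 190, 214, 226, 225, 226, 226, 222, 206, 181, 187, 215, 226, 225, 226, 226, 226, 226, 226, 225, 226, 226, 225, 226, 225, 225, 226, 226, 226, 226, 226, 226, 226, 226, 226, 226, 226, 226, 226, 227, 227, 220, 192, 177, 204, 223, 227, 227, 227, 220, 199, 208, 221, 227, 224, 205, 190, 202, 221, 227, 227, 219, 203, 207, 218, 222, 219, 219, 219, 218, 219, 219, 220, 219, 219, 219, 219, 220, 214, 178, 106, 53, 69, 105, 158, 206, 224, 224, 220, 219, 218, 214, 195, 148, 98, 78, 79, 80, 80, 80, 79, 79, 78, 80, 80, 80]
```

```bash
python3 -c "
from cell import sign_off;print(sign_off())"
```

```text
the job is handed in; nothing more can be done
None
```

The job is handed in at about 35 s of the 72 s limit: the large case lies flat in the recess, with the medium and small cases stacked square on it. By the wrist camera the medium sits about 1 mm off the large one's centre and the small about 0.6 mm off the medium's; the other things on the bench were not touched.

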